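Pull the red knob off the hob for washing

TASK

Pick up the orange-handled puller, slide its fork under the red knob on the hob and pull the knob up off its stem with the puller, not with the fingers. Then stand the puller upright in the blue wash tray, with the red knob still riding on its fork, and let go. Leave the other knobs on the hob where they are.

Things in the scene. Friction and masses are not known exactly. Their poses are not given: they have to be found in the camera images.
- puller_grip (a point): Centre of the orange handle (36 x by 18 y, 52 mm high; grasp across y) of the loose upright C-shaped puller. Below: steel arm 27-37 mm down; column 45-55 mm behind (-x), 24 wide; fork it stands on: 2 prongs 8 wide, 5 thick, 34 clear between, 50 overall, tops 87 and undersides 92 mm below this point, from the column to 30 mm ahead (+x). Handle over knob centre = hooked. z up. 180 g.
- red_knob_center (a point): Axis, half-way up 28 mm high red knob, 40 g. Flange 54 mm across, underside 10 mm below; 22 mm square sleeve to 14 mm below; hob deck 28 mm below (65 above table): 18 mm gap. 11 mm stem reaches 24 mm into knob; springs hold it with 6-12 N over the first 8 mm. +x leads from the hob's front edge (50 mm before it) inward; 3 knobs in a row along y, 90 mm apart; deck in front clear.
- black_knob_center (a point): Black knob of the same shape and size in the same row on the hob; point and axes as for the red one. The third, grey knob does not come off.
- tray_in (a point): Blue shallow wash tray, fixed on the table, 180 by 180 mm, 22 mm high, wall 4 mm. This point is the centre of its inner floor, about 4 mm above the table; x and y along its sides.
Things that resemble listed ones, but are neither listed nor needed, are in the scene too. Leave any purple look-alike of the part that bears puller_grip alone.

How it is judged:
By the outcome, as a careful person would: the job done as asked, in the order asked, and still so for the second after the job is handed in, with the robot touching nothing.
It also fails if it takes over 64 s, if anything falls off the work surface, if the arm or the gripper's body presses on something with over 40 N, if the wrist force passes 120 N, or if a joint passes its speed limit or range.

ROBOT

A 6-joint arm with a two-finger parallel gripper is mounted at the origin on the work surface. World frame = base frame: x ahead of the robot, y to its left, z up, the work surface at z = 0. Lengths are in m, angles in rad, forces in N, time in s.
With the tool pointing down it reaches from about 0.275 to 0.725 m from the base axis. Payload 15.9 kg.
Tool frame: the origin (TCP) lies on the mounting face of the last link; the fingertips stand 173 mm ahead of it and the grasp point (between the pads) lies 155 mm ahead of it; z points along the fingers, x is the direction in which the jaws open and shut, and the axes are right-handed (so a half turn about z gives the same grasp; the last joint's range is limited). The gripper opens to 85 mm and grips with 20 to 120 N. Pads are 22 mm wide; open, the fingers measure 114 mm over their backs; the gripper's body (76 mm by 85 mm) begins 54 mm behind the grasp point. The pads swing forward as they close: fully open they stand 13 mm farther back than shut.
Start: joints at [-1.224, 0.213, -0.034, 1.323, 0, 1.571], TCP at [0.17, -0.47, 0.405] pointing down, gripper open.
Joint ranges: [-2.98, 2.98], [-0.74, 1.72], [-1.14, 1.35], [-2.1, 2.04], [-1.57, 1.44], [-3.14, 3.14]. Speed limits (rad/s): [1.89, 1.89, 2.39, 2.57, 3.14, 3.14].

INTERFACE

Orientations are given as [roll, pitch, yaw] about the fixed x, y, z axes, in that order (R = Rz(yaw) Ry(pitch) Rx(roll)).
In Python, from station import r gives the robot as it stands.
- The arm moves only by the tool send_rows, never from a script. Its argument "commands" is a list of rows, each an object with "offset": the shift along the tool's x, y, z in units of 40 cm (1.0 is 40 cm), a list of three; "turn": the turn about the tool's z in units of pi rad (1.0 is pi rad); "hand": the closure, from -1 (fully open) to 1 (shut). A call has 1 to 5 rows; each row is the pose to reach, as a shift and turn from the pose commanded when the call began, along the tool's axes at that moment, turning the shorter way round; what a row does not reach only later rows make up. A row lasts 1/8 s, in which the tool goes at most 62.5 mm and 10.7 degrees, less where a joint would pass 70% of its speed; a pose out of reach is approached as far as the arm can. A call with a number of a shift or a turn outside -1 to 1 is refused whole. A call with a gripper value outside its range is refused whole. The fingers move at their own pace and stop on an object; "grip_force" is the grip in N (left out, the last holds). Time passes only in rows, so rows that repeat a pose let the fingers close. It gives the time, the measured TCP pose, the force and the opening at its end, in the units of the state.
- r.state(): the state, without advancing time (a new reading comes with each control period).
- r.snapshot(name): name is "scene" or "top"; returns a dict with "frame" (400x640x3 uint8, blue, green, red), "fx", "fy", "cx", "cy" (pixels), "R" (3x3) and "t" (3): a world point X has camera coordinates R X + t. Camera axes: x right, y down, z forward; pixel columns grow to the right and rows downward; lengths in m; the calibration is good to about 2 mm. A picture is of the moment at which its call begins. There is no depth.
- r.sign_off(): hands the job in, once; it reports no verdict.
Trained networks look in the newest picture that a camera, given by its name, has taken for a name from the list of things; names that differ only in an ending like _2 or _b are one class to them, and where a whole thing is asked for, a point or a joint stands for the part that bears it (a point fixed in the world has none). Each returns a list of dicts, best first, with "confidence" (0 to 1); they miss things now and then, are a little off and sometimes report something else, mostly with a low value. They report only what shows in the picture. A call takes as long as a camera call. They do not tell look-alikes from the thing itself.
- r.boxes_of(thing, camera): "extent" ([left, top, right, bottom] in pixels, round what is visible of it).
- r.silhouettes(thing, camera): "region" (400x640 bool, what is visible of it) and "extent" ([left, top, right, bottom] in pixels, round what is visible of it).
The state is a dict: "clock": time; "joint_positions": joint angles; "dq": joint speeds; "tau": joint torques, N m; "ee_pos": TCP position; "tool_rot": TCP orientation; "ft_force": force on the tool from outside, world axes, zero at the start; "ft_torque": the same for the moment, N m; "width": opening from 0.0 (shut) to 1.0 (fully open).
Only numpy, scipy, OpenCV 4.12 (cv2) and the standard library are available. Lean on these libraries where they do the work, as an engineer would, in place of code of your own. Each camera call takes 0.05 s, during which the arm holds its last target. There are 200 camera calls.

## Working session

There is one attempt and no reset: what is moved stays moved. The work goes in short steps, Python scripts to look and compute and a tool call to move; the robot and the scene stay as the last step left them, time stands still between calls to the robot, and variables do not carry over. Pictures are saved under pics/ and viewed, about 8 in all and at most 12, crops included, and the job is handed in when it is done.

Besides the shell and the picture viewer there is one more tool, called after "Request:" by a JSON object that holds its "name" and its "arguments". send_rows: Moves the arm, as the interface text tells. Its arguments: {"type":"object","properties":{"commands":{"type":"array"},"grip_force":{"type":"number"}},"required":["commands"]}

```bash
mkdir -p pics; python3 - <<'E'
from station import r
import cv2,numpy as np
s=r.state();print(s['clock'],s['ee_pos'],s['tool_rot'],s['ft_force'],s['width'])
for c in('scene','top'):
    d=r.snapshot(c);cv2.imwrite(f'pics/{c}0.png',d['frame']);print(c,d['fx'],d['cx'],d['cy'],np.round(d['R'],3).tolist(),np.round(d['t'],3).tolist())
    for n in('puller_grip','red_knob_center','black_knob_center','tray_in'):
        print(n,[(np.round(b['extent']).tolist(),round(b['confidence'],2)) for b in r.boxes_of(n,c)])
E
```

```text
0.0 [ 0.16988845 -0.47008531  0.40422075] [ 3.14158332e+00  1.11402082e-03 -1.22400128e+00] [0.89662469 0.07023256 0.43498428] 0.9952871183941153
scene 500.78312771743106 317.37149945889973 206.0971656072866 [[0.212, 0.977, 0.009], [0.816, -0.171, -0.553], [-0.539, 0.124, -0.833]] [-0.134, -0.393, 1.76]
puller_grip [([162.0, 200.0, 188.0, 236.0], 0.76), ([202.0, 202.0, 233.0, 244.0], 0.74)]
red_knob_center [([261.0, 200.0, 280.0, 218.0], 0.85)]
black_knob_center [([323.0, 190.0, 344.0, 209.0], 0.55)]
tray_in [([390.0, 154.0, 469.0, 211.0], 0.66)]
top 424.1230753478673 313.92558398422597 199.37600988204534 [[-0.023, -1.0, 0.001], [-0.994, 0.022, -0.107], [0.107, -0.003, -0.994]] [0.003, 0.527, 1.158]
puller_grip [([435.0, 205.0, 465.0, 237.0], 0.95), ([396.0, 188.0, 420.0, 219.0], 0.58)]
red_knob_center []
black_knob_center [([274.0, 188.0, 295.0, 210.0], 0.69)]
tray_in [([139.0, 186.0, 206.0, 257.0], 0.81)]
```

View pics/scene0.png

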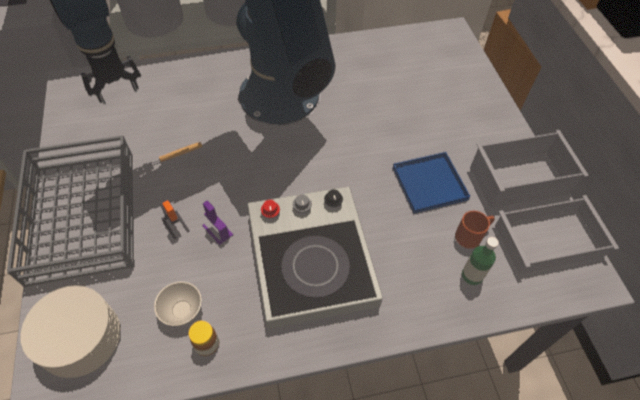

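View pics/top0.png

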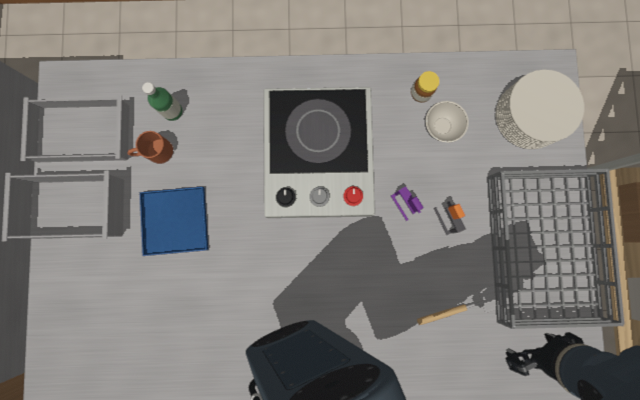

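The scene shows the orange puller at scene (170,212) / top (455,210), with the purple look-alike beside it. The red knob is at scene (270,209) / top (353,195), the black knob at top (285,196), and the tray at top (174,220). Next I'll zoom in and triangulate.

```bash
cat > h.py <<'E'
from station import r
import cv2,numpy as np
def snap(c):
    d=r.snapshot(c);d['K']=np.array([[d['fx'],0,d['cx']],[0,d['fy'],d['cy']],[0,0,1]]);d['R']=np.array(d['R']);d['t']=np.array(d['t']);return d
def proj(d,X):
    p=(d['K']@(d['R']@np.atleast_2d(X).T+d['t'][:,None])).T;return p[:,:2]/p[:,2:]
def onz(d,px,z):
    px=np.atleast_2d(px);v=(d['R'].T@np.linalg.inv(d['K'])@np.c_[px,np.ones(len(px))].T).T
    C=-d['R'].T@d['t'];return C+v*((z-C[2])/v[:,2])[:,None]
def tri(ds,ps):
    P=[d['K']@np.c_[d['R'],d['t']] for d in ds]
    X=cv2.triangulatePoints(P[0],P[1],np.float64(ps[0]).reshape(2,1),np.float64(ps[1]).reshape(2,1))[:,0];return X[:3]/X[3]
def crop(d,l,t,rr,b,k,name):
    cv2.imwrite('pics/'+name,cv2.resize(d['frame'][t:b,l:rr],None,fx=k,fy=k,interpolation=cv2.INTER_CUBIC))
E
python3 - <<'E'
from h import *
S=snap('scene');T=snap('top')
a=cv2.resize(S['frame'][190:250,150:190],None,fx=9,fy=9,interpolation=2);b=cv2.resize(T['frame'][185:245,430:470],None,fx=9,fy=9,interpolation=2)
cv2.imwrite('pics/pull.png',np.hstack([a,b]))
def mask(d,lo,hi,sat=120,v=60):
    h=cv2.cvtColor(d['frame'],cv2.COLOR_BGR2HSV).astype(int);H=(h[...,0]+20)%180
    return ((H>=lo+20)&(H<hi+20)&(h[...,1]>sat)&(h[...,2]>v))
def win(m,l,t,rr,b):
    ys,xs=np.nonzero(m[t:b,l:rr]);return xs+l,ys+t
for n,lo,hi,ws,wt in(('orange',5,20,(155,190,195,245),(430,190,475,240)),('red',-12,5,(255,192,285,222),(338,180,368,210))):
    ps=[]
    for d,w in((S,ws),(T,wt)):
        x,y=win(mask(d,lo,hi),*w);ps.append((x.mean(),y.mean()));print(n,len(x),x.min(),x.max(),y.min(),y.max(),ps[-1])
    X=tri([S,T],ps);print(n,X,[np.round(proj(d,X)-p,1).tolist() for d,p in zip((S,T),ps)])
for c in('scene','top'):
    d=S if c=='scene' else T
    s=r.silhouettes('tray_in',c)
    if s:
        m=s[0]['region'].astype(np.uint8);cn=max(cv2.findContours(m,0,2)[0],key=cv2.contourArea);bx=cv2.boxPoints(cv2.minAreaRect(cn));print(c,'tray',onz(d,bx,.02).round(3).tolist(),onz(d,bx,.02).mean(0))
    for n in('black_knob_center','red_knob_center'):
        for q in r.silhouettes(n,c)[:2]:
            y,x=np.nonzero(q['region']);print(c,n,x.mean(),y.mean(),onz(d,[x.mean(),y.mean()],.097))
print(onz(T,[[265,217],[374,217],[265,88],[373,88]],.065).round(3).tolist())
E
```

```text
orange 155 162 176 200 220 (np.float64(169.3741935483871), np.float64(210.16774193548386))
orange 167 448 464 204 218 (np.float64(456.1317365269461), np.float64(211.21556886227546))
orange [ 0.47987498 -0.3828723   0.09600658] [[[0.2, 0.0]], [[0.3, 0.0]]]
red 256 261 279 199 217 (np.float64(269.7421875), np.float64(208.5703125))
red 282 344 362 186 205 (np.float64(352.7836879432624), np.float64(195.70567375886526))
red [ 0.52765641 -0.11277204  0.090703  ] [[[0.2, 0.0]], [[0.2, 0.0]]]
scene tray [[0.396, 0.291, 0.02], [0.364, 0.507, 0.02], [0.57, 0.479, 0.02], [0.594, 0.279, 0.02]] [0.48108801 0.38876823 0.02      ]
scene black_knob_center 333.2386363636364 198.5719696969697 [[0.53519197 0.06535145 0.097     ]]
top tray [[0.566, 0.489, 0.02], [0.574, 0.301, 0.02], [0.389, 0.288, 0.02], [0.382, 0.473, 0.02]] [0.47764931 0.38769695 0.02      ]
top black_knob_center 284.33125 196.609375 [[0.52869087 0.06891532 0.097     ]]
top red_knob_center 352.19713261648747 196.1720430107527 [[ 0.52582688 -0.11000814  0.097     ]]
[[0.478, 0.124, 0.065], [0.472, -0.17, 0.065], [0.838, 0.12, 0.065], [0.832, -0.181, 0.065]]
```

View pics/pull.png

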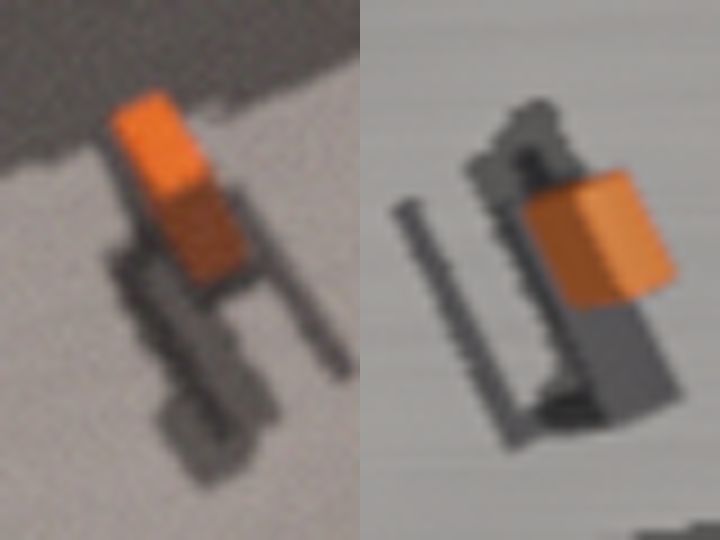

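```bash
cat >> h.py <<'E'
def hull(d,X,k=8):
    p=proj(d,X);m=np.zeros((400,640),np.uint8)
    cv2.fillConvexPoly(m,np.int32(np.round(cv2.convexHull(np.float32(p))[:,0]*2**k)),1,shift=k);return m
def box(x,y,yaw,zc,x0,x1,y0,y1,z0,z1):
    c,s=np.cos(yaw),np.sin(yaw)
    return np.array([[x+c*a-s*b,y+s*a+c*b,zc+e] for a in(x0,x1) for b in(y0,y1) for e in(z0,z1)])
def hsvmask(d,lo,hi,w,sat=120,v=60):
    h=cv2.cvtColor(d['frame'],cv2.COLOR_BGR2HSV).astype(int);H=(h[...,0]+20)%180
    m=((H>=lo+20)&(H<hi+20)&(h[...,1]>sat)&(h[...,2]>v)).astype(np.uint8);o=np.zeros_like(m);l,t,a,b=w;o[t:b,l:a]=m[t:b,l:a];return o
def boxpx(d,p,*b): return proj(d,box(*p,*b))
E
python3 - <<'E'
from h import *
from scipy.optimize import minimize
S=snap('scene');T=snap('top')
M=[(S,hsvmask(S,5,20,(155,190,195,245),100,40)),(T,hsvmask(T,5,20,(430,190,475,240),100,40))]
g=lambda m:cv2.GaussianBlur(m.astype(np.float32),(0,0),1.2)
def cost(p):
    return sum(((g(hull(d,box(p[0]/100,p[1]/100,p[2]/10,.092,-.018,.018,-.009,.009,-.026,.026)))-g(m))**2).sum() for d,m in M)
for y0 in(2,4,6):
    q=minimize(cost,[47.8,-38.2,y0],method='Nelder-Mead',options=dict(initial_simplex=np.array([[47.8,-38.2,y0],[48.6,-38.2,y0],[47.8,-37.5,y0],[48,-38,y0+1]])));print(q.x[0]/100,q.x[1]/100,np.degrees(q.x[2]/10),q.fun)
x,y,th=q.x[0]/100,q.x[1]/100,q.x[2]/10
o=[]
for d,w in((S,(150,190,190,250)),(T,(430,185,470,245))):
    k=8;im=cv2.resize(d['frame'][w[1]:w[3],w[0]:w[2]],None,fx=k,fy=k,interpolation=2)
    for b in((-.018,.018,-.009,.009,-.026,.026),(-.055,.03,.017,.025,-.092,-.087),(-.055,.03,-.025,-.017,-.092,-.087),(-.055,-.045,-.012,.012,-.092,-.027)):
        P=np.float32(proj(d,box(x,y,th,.092,*b)));h=(cv2.convexHull(P)[:,0]-[w[0]-.5,w[1]-.5])*k
        cv2.polylines(im,[np.int32(h)],True,(0,255,0),1)
    o.append(im)
cv2.imwrite('pics/fit.png',np.hstack(o))
E
```

```text
0.48058565650199225 -0.3828575448104656 15.058783551258049 11.713340759277344
0.48032492806391486 -0.3827031052410193 23.10368364149931 11.288301467895508
0.48016604236906135 -0.3828813221463471 20.69521618242996 11.721305847167969
```

View pics/fit.png

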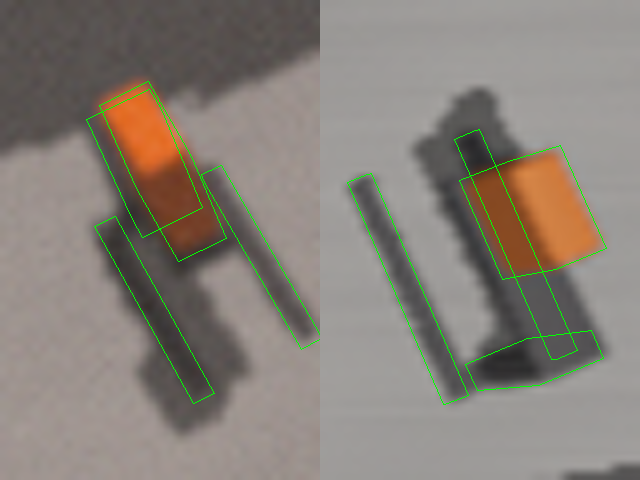

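The fitted outline matches the orange handle and both prongs: handle at (0.480, -0.383), yaw about 23°, fork facing forward.

```bash
cat > go.py <<'E'
import sys,numpy as np
from station import r
def go(x,y,z,yawdeg):
    "grasp-point target -> offset (40cm units), turn; down-pointing tool"
    s=r.state();p=np.array(s['ee_pos']);a=s['tool_rot'][2]
    X=np.array([np.cos(a),np.sin(a),0]);Y=np.array([np.sin(a),-np.cos(a),0])
    d=np.array([x,y,z+.155])-p;t=(np.radians(yawdeg)-a+np.pi)%(2*np.pi)-np.pi
    print('clock',round(s['clock'],2),'grasp',(p-[0,0,.155]).round(4),'rot',np.degrees(s['tool_rot']).round(2),'F',np.round(s['ft_force'],1),'w',round(s['width'],3))
    print('offset',(np.array([d@X,d@Y,-d[2]])/.4).round(4).tolist(),'turn',round(-t/np.pi,4))
if __name__=='__main__': go(*map(float,sys.argv[1:5]))
E
python3 go.py .480 -.383 .2 -67
```

```text
clock 1.0 grasp [ 0.1699 -0.4702  0.2497] rot [-180.      0.    -70.13] F [-0.1  0.5 -0.1] w 1.0
offset [0.0584, -0.8031, 0.1243] turn -0.0174
```

Request:
{"name": "send_rows", "arguments": {"commands": [{"offset": [0.0117,-0.16,0.02],"turn": -0.0035,"hand": -1},{"offset": [0.0234,-0.3,0.045],"turn": -0.007,"hand": -1},{"offset": [0.035,-0.45,0.07],"turn": -0.01,"hand": -1},{"offset": [0.0467,-0.6,0.1],"turn": -0.014,"hand": -1},{"offset": [0.0584,-0.73,0.12],"turn": -0.0174,"hand": -1}]}}

```text
clock: 1.62
ee_pos: [0.4545, -0.3919, 0.3561]
tool_rot: [3.141, 0.0, -1.168]
ft_force: [0.1, -0.5, 0.2]
width: 1.002
```

```bash
python3 go.py .480 -.383 .2 -67
```

```text
clock 1.62 grasp [ 0.4545 -0.3919  0.2011] rot [ 1.7999e+02  1.0000e-02 -6.6940e+01] F [ 0.1 -0.5  0.2] w 1.002
offset [0.0045, -0.0673, 0.0028] turn 0.0003
```

Request:
{"name": "send_rows", "arguments": {"commands": [{"offset": [0.0045,-0.0673,0.0],"turn": 0,"hand": -1},{"offset": [0.0045,-0.0673,0.07],"turn": 0,"hand": -1},{"offset": [0.0045,-0.0673,0.16],"turn": 0,"hand": -1},{"offset": [0.0045,-0.0673,0.25],"turn": 0,"hand": -1},{"offset": [0.0045,-0.0673,0.27],"turn": 0,"hand": -1}]}}

```text
clock: 2.25
ee_pos: [0.4773, -0.3836, 0.2467]
tool_rot: [3.14, 0.003, -1.169]
ft_force: [-0.4, 0.1, 0.3]
width: 1.001
```

```bash
python3 go.py .480 -.383 .092 -67; python3 -c "
from h import *
T=snap('top');S=snap('scene')
a=cv2.resize(S['frame'][150:250,130:210],None,fx=5,fy=5);b=cv2.resize(T['frame'][165:265,400:480],None,fx=5,fy=5);cv2.imwrite('pics/pre.png',np.hstack([a,b]))"
```

```text
clock 2.25 grasp [ 0.4773 -0.3836  0.0917] rot [179.9    0.18 -67.  ] F [-0.4  0.1  0.3] w 1.001
offset [0.0013, -0.0067, -0.0008] turn 0.0
```

View pics/pre.png

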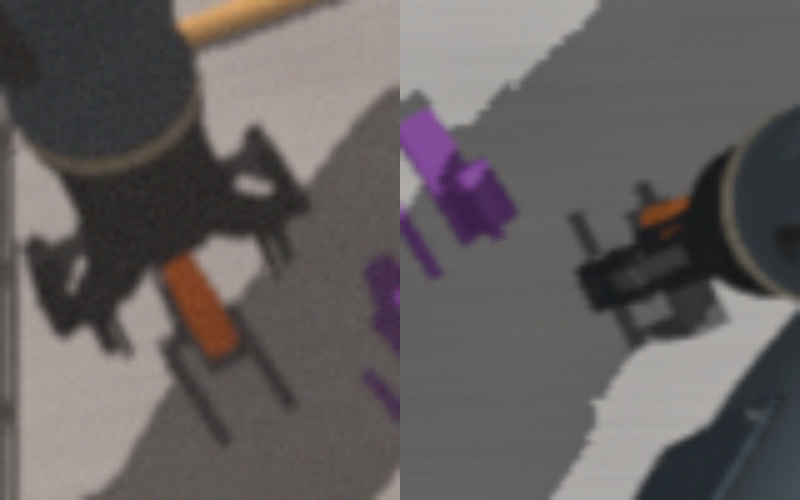

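The handle lies centred between the open jaws, and the prongs show at scene crop (200,390) and (270,370). Now I'll close the gripper.

Request:
{"name": "send_rows", "arguments": {"commands": [{"offset": [0,0,0],"turn": 0,"hand": 0},{"offset": [0,0,0],"turn": 0,"hand": 1},{"offset": [0,0,0],"turn": 0,"hand": 1},{"offset": [0,0,0],"turn": 0,"hand": 1},{"offset": [0,0,0],"turn": 0,"hand": 1}], "grip_force": 80}}

```text
clock: 2.98
ee_pos: [0.4781, -0.3842, 0.2491]
tool_rot: [-3.141, -0.001, -1.169]
ft_force: [1.1, 0.1, 4.5]
width: 0.204
```

Request:
{"name": "send_rows", "arguments": {"commands": [{"offset": [0,0,0],"turn": 0,"hand": 1},{"offset": [0,0,0],"turn": 0,"hand": 1},{"offset": [0,0,0],"turn": 0,"hand": 1}]}}

```text
clock: 3.35
ee_pos: [0.4781, -0.3842, 0.2491]
tool_rot: [-3.141, -0.001, -1.169]
ft_force: [0.5, -0.6, 5.1]
width: 0.203
```

```bash
python3 go.py .427 -.25 .23 -91
```

```text
clock 3.35 grasp [ 0.4781 -0.3842  0.0941] rot [-1.7998e+02 -4.0000e-02 -6.7000e+01] F [ 0.5 -0.6  5.1] w 0.203
offset [-0.3587, -0.0135, -0.3398] turn 0.1334
```

Request:
{"name": "send_rows", "arguments": {"commands": [{"offset": [0,0,-0.05],"turn": 0,"hand": 1},{"offset": [0,0,-0.15],"turn": 0,"hand": 1},{"offset": [0,0,-0.25],"turn": 0,"hand": 1},{"offset": [0,0,-0.34],"turn": 0,"hand": 1},{"offset": [-0.1,0,-0.34],"turn": 0.04,"hand": 1}]}}

```text
clock: 3.98
ee_pos: [0.4633, -0.3486, 0.3871]
tool_rot: [-3.139, -0.004, -1.299]
ft_force: [-0.0, 1.1, -2.8]
width: 0.196
```

```bash
python3 go.py .410 -.14 .23 -91
```

```text
clock 3.98 grasp [ 0.4633 -0.3486  0.2321] rot [-179.83   -0.24  -74.4 ] F [-0.   1.1 -2.8] w 0.196
offset [-0.5382, -0.0119, 0.0052] turn 0.0922
```

Request:
{"name": "send_rows", "arguments": {"commands": [{"offset": [-0.1,-0.0119,-0.02],"turn": 0.03,"hand": 1},{"offset": [-0.22,-0.0119,-0.02],"turn": 0.05,"hand": 1},{"offset": [-0.34,-0.0119,-0.0],"turn": 0.07,"hand": 1},{"offset": [-0.46,-0.0119,0.0],"turn": 0.0922,"hand": 1},{"offset": [-0.5382,-0.0119,0.0052],"turn": 0.0922,"hand": 1}]}}

```text
clock: 4.6
ee_pos: [0.4074, -0.1371, 0.3825]
tool_rot: [3.141, 0.0, -1.585]
ft_force: [0.1, 0.6, -0.1]
width: 0.204
```

Request:
{"name": "send_rows", "arguments": {"commands": [{"offset": [0,0,0],"turn": 0,"hand": 1},{"offset": [0,0,0],"turn": 0,"hand": 1}]}}

```text
clock: 4.85
ee_pos: [0.4085, -0.1391, 0.3826]
tool_rot: [-3.142, -0.0, -1.584]
ft_force: [-0.2, -0.0, -1.9]
width: 0.2
```

```bash
python3 go.py .410 -.112 .163 -91; python3 -c "
from h import *
T=snap('top');S=snap('scene')
a=cv2.resize(S['frame'][130:230,220:300],None,fx=5,fy=5,interpolation=2);b=cv2.resize(T['frame'][165:265,320:400],None,fx=5,fy=5,interpolation=2);cv2.imwrite('pics/held.png',np.hstack([a,b]))"
```

```text
clock 4.85 grasp [ 0.4085 -0.1391  0.2276] rot [-1.800e+02 -1.000e-02 -9.078e+01] F [-0.2 -0.  -1.9] w 0.2
offset [-0.0677, -0.0029, 0.1616] turn 0.0012
```

View pics/held.png

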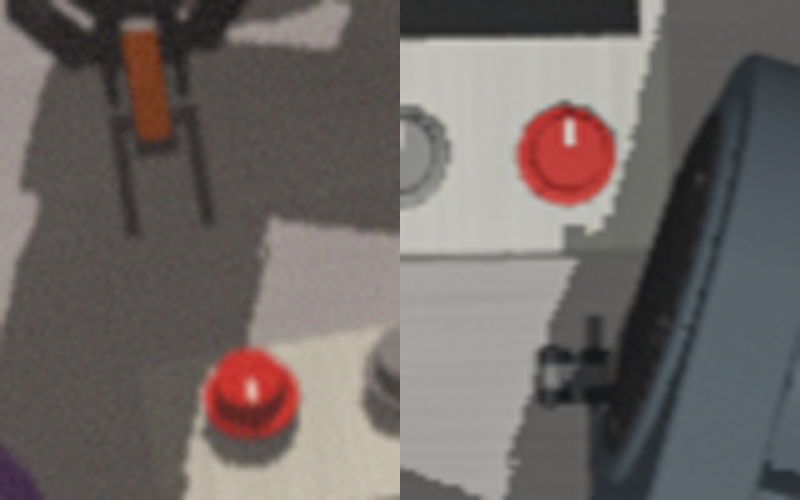

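```bash
python3 - <<'E'
from h import *
S=snap('scene')
for dz in(-.004,0):
  for n,b in(('handle',(-.018,.018,-.009,.009,-.026,.026)),('L+y',(-.045,.03,.017,.025,-.092,-.087)),('R',(-.045,.03,-.025,-.017,-.092,-.087))):
    P=(proj(S,box(.4085,-.139,np.radians(-.8),.2276+dz,*b))+.5-[220,130])*5
    print(dz,n,P.min(0).round(),P.max(0).round())
m=(proj(S,[[.527,-.1115,.107],[.5,-.1115,.093],[.554,-.1115,.083]])+.5-[220,130])*5;print(m.round())
# knob in scene: fit flange circle
from scipy.optimize import minimize
T=snap('top')
M=[(S,hsvmask(S,-12,5,(255,192,285,222),100,40)),(T,hsvmask(T,-12,5,(338,180,368,212),100,40))]
a=np.linspace(0,2*np.pi,40)
def cyl(x,y,rr,z0,z1):return np.array([[x+rr*np.cos(t),y+rr*np.sin(t),z] for t in a for z in(z0,z1)])
g=lambda m:cv2.GaussianBlur(m.astype(np.float32),(0,0),1.2)
def cost(p,MM):
    return sum(((g(hull(d,cyl(p[0]/100,p[1]/100,.027,.083,.087))|hull(d,cyl(p[0]/100,p[1]/100,.02,.083,.107)))-g(m))**2).sum() for d,m in MM)
for MM in(M,M[:1],M[1:]):
    q=minimize(cost,[52.7,-11.2],args=(MM,),method='Nelder-Mead',options=dict(initial_simplex=[[52,-11.5],[53.2,-11.5],[52,-10.8]]));print('knob',q.x/100,q.fun)
E
```

```text
-0.004 handle [124.  24.] [176. 144.]
-0.004 L+y [186. 118.] [218. 228.]
-0.004 R [112. 129.] [144. 239.]
0 handle [123.  19.] [175. 139.]
0 L+y [185. 113.] [218. 224.]
0 R [112. 124.] [143. 235.]
[[252. 378.]
 [246. 352.]
 [263. 442.]]
knob [ 0.52755982 -0.11361483] 22.565719604492188
knob [ 0.52494019 -0.11320471] 5.646372318267822
knob [ 0.52863243 -0.11274311] 13.61032485961914
```

Request:
{"name": "send_rows", "arguments": {"commands": [{"offset": [-0.0677,-0.003,0.05],"turn": 0.001,"hand": 1},{"offset": [-0.0677,-0.003,0.11],"turn": 0.001,"hand": 1},{"offset": [-0.0677,-0.003,0.1566],"turn": 0.001,"hand": 1},{"offset": [-0.0677,-0.003,0.1566],"turn": 0.001,"hand": 1},{"offset": [-0.0677,-0.003,0.1566],"turn": 0.001,"hand": 1}]}}

```text
clock: 5.68
ee_pos: [0.4101, -0.1121, 0.3207]
tool_rot: [-3.141, -0.0, -1.588]
ft_force: [1.1, -0.2, -1.5]
width: 0.204
```

```bash
python3 go.py .460 -.112 .165 -91;python3 -c "
from h import *
S=snap('scene')
crop(S,220,140,300,230,7,'low.png')"
```

```text
clock 5.67 grasp [ 0.4101 -0.1121  0.1657] rot [-1.7997e+02 -1.0000e-02 -9.1000e+01] F [ 1.1 -0.2 -1.5] w 0.204
offset [-0.0024, -0.1246, 0.0016] turn -0.0
```

View pics/low.png

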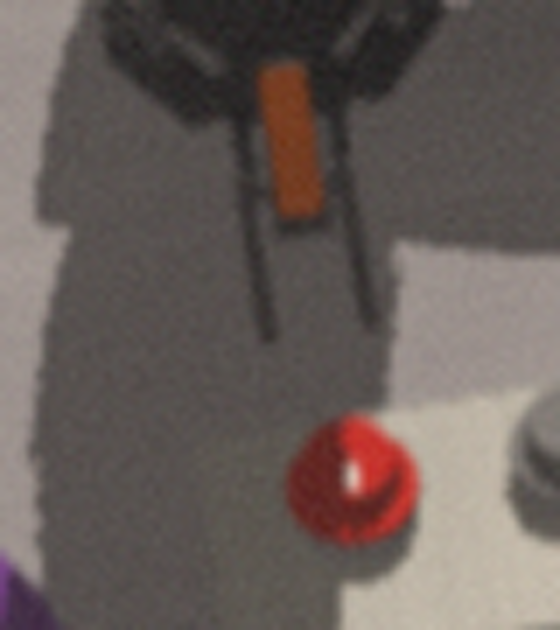

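```bash
python3 - <<'E'
from h import *
S=snap('scene')
f=lambda u,v,z:onz(S,[u/7+219.5,v/7+139.5],z).round(4)
print('tips',f(268,337,.074),f(373,325,.074),'knob',f(353,485,.085))
print('handle bot edge',f(300,217,.138), 'arm',f(290,70,.19))
for X in([.527,-.113,.085],[.44,-.112-.021,.074],[.44,-.112+.021,.074],[.44,-.112,.074]):print(((proj(S,X)-[219.5,139.5])*7).round())
h=cv2.cvtColor(S['frame'],cv2.COLOR_BGR2HSV);print(h[206:214:2,262:266].tolist())
M=hsvmask(S,-12,6,(252,190,290,225),80,30);y,x=np.nonzero(M);print(x.min(),x.max(),x.mean(),y.mean())
E
```

```text
tips [[ 0.438  -0.1347  0.074 ]] [[ 0.4409 -0.0914  0.074 ]] knob [[ 0.5246 -0.1126  0.085 ]]
handle bot edge [[ 0.4289 -0.1147  0.138 ]] arm [[ 0.3968 -0.1094  0.19  ]]
[[353. 490.]]
[[273. 340.]]
[[374. 323.]]
[[323. 332.]]
[[[1, 137, 99], [0, 148, 100], [1, 161, 100], [3, 168, 97]], [[2, 176, 97], [2, 163, 97], [1, 173, 96], [0, 160, 97]], [[1, 166, 100], [1, 156, 98], [1, 158, 92], [0, 162, 96]], [[1, 160, 99], [2, 155, 102], [0, 154, 98], [3, 171, 91]]]
261 279 269.86021505376345 208.55197132616487
```

Request:
{"name": "send_rows", "arguments": {"commands": [{"offset": [-0.001,-0.06,0.0016],"turn": 0,"hand": 1},{"offset": [-0.002,-0.12,0.0016],"turn": 0,"hand": 1},{"offset": [-0.003,-0.165,0.0016],"turn": 0,"hand": 1},{"offset": [-0.003,-0.18,0.0016],"turn": 0,"hand": 1},{"offset": [-0.003,-0.18,0.0016],"turn": 0,"hand": 1}]}}

```text
clock: 6.4
ee_pos: [0.4818, -0.1118, 0.3195]
tool_rot: [3.142, -0.0, -1.588]
ft_force: [-0.9, -0.5, -1.0]
width: 0.195
```

```bash
python3 go.py .525 -.112 .165 -91
```

```text
clock 6.4 grasp [ 0.4818 -0.1118  0.1645] rot [180.    -0.   -90.97] F [-0.9 -0.5 -1. ] w 0.195
offset [-0.0014, -0.1079, -0.0013] turn 0.0002
```

Request:
{"name": "send_rows", "arguments": {"commands": [{"offset": [-0.0005,-0.03,0],"turn": 0,"hand": 1},{"offset": [-0.001,-0.06,-0.001],"turn": 0,"hand": 1},{"offset": [-0.0014,-0.09,-0.001],"turn": 0,"hand": 1},{"offset": [-0.0014,-0.108,-0.001],"turn": 0,"hand": 1},{"offset": [-0.0014,-0.108,-0.001],"turn": 0,"hand": 1}]}}

```text
clock: 7.02
ee_pos: [0.5255, -0.1119, 0.3195]
tool_rot: [3.141, 0.0, -1.588]
ft_force: [0.4, 0.2, -1.6]
width: 0.199
```

```bash
python3 go.py .525 -.112 .200 -91;python3 -c "
from h import *
S=snap('scene');crop(S,230,150,310,230,7,'hook.png')"
```

```text
clock 7.03 grasp [ 0.5255 -0.1119  0.1645] rot [179.98   0.   -90.96] F [ 0.4  0.2 -1.6] w 0.199
offset [0.0002, 0.0013, -0.0888] turn 0.0002
```

View pics/hook.png

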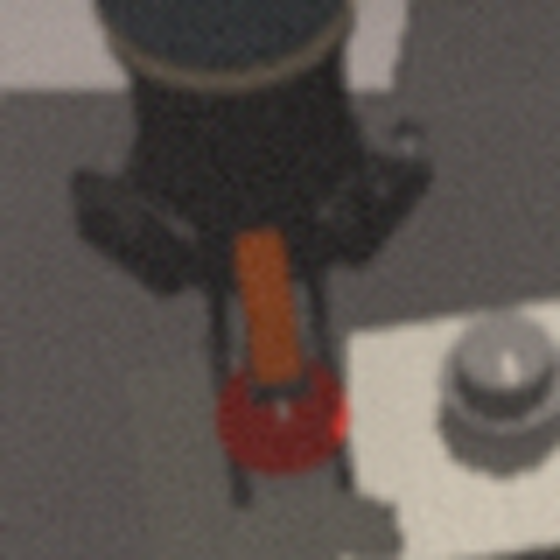

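The fork is under the flange. Both prong tips show past the knob at (240,495) and (345,480), with the knob centred between them and no contact force. Now I'll lift slowly.

Request:
{"name": "send_rows", "arguments": {"commands": [{"offset": [0,0,-0.012],"turn": 0,"hand": 1},{"offset": [0,0,-0.022],"turn": 0,"hand": 1},{"offset": [0,0,-0.03],"turn": 0,"hand": 1},{"offset": [0,0,-0.038],"turn": 0,"hand": 1},{"offset": [0,0,-0.046],"turn": 0,"hand": 1}], "grip_force": 100}}

```text
clock: 7.7
ee_pos: [0.5252, -0.112, 0.3388]
tool_rot: [-3.141, -0.0, -1.588]
ft_force: [0.0, -0.2, -1.2]
width: 0.196
```

Request:
{"name": "send_rows", "arguments": {"commands": [{"offset": [0,0,-0.012],"turn": 0,"hand": 1},{"offset": [0,0,-0.03],"turn": 0,"hand": 1},{"offset": [0,0,-0.05],"turn": 0,"hand": 1},{"offset": [0,0,-0.075],"turn": 0,"hand": 1},{"offset": [0,0,-0.1],"turn": 0,"hand": 1}]}}

```text
clock: 8.32
ee_pos: [0.5251, -0.1119, 0.379]
tool_rot: [-3.141, -0.0, -1.588]
ft_force: [0.6, 0.1, -1.3]
width: 0.195
```

```bash
python3 go.py .48 0.0 .28 -91;python3 -c "
from h import *
S=snap('scene');crop(S,230,130,310,230,6,'lift.png')"
```

```text
clock 8.32 grasp [ 0.5251 -0.1119  0.224 ] rot [-179.99   -0.    -90.97] F [ 0.6  0.1 -1.3] w 0.195
offset [-0.2779, 0.1175, -0.1401] turn 0.0002
```

View pics/lift.png

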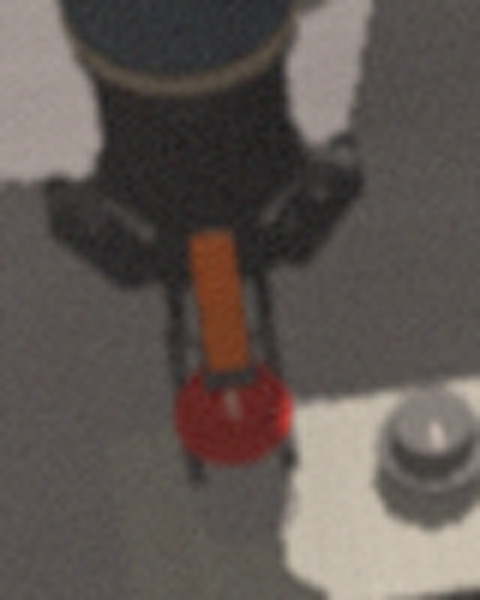

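The knob has come off and rides centred on the fork, 60 mm up. I'll carry it gently to the tray.

Request:
{"name": "send_rows", "arguments": {"commands": [{"offset": [0,0,-0.025],"turn": 0,"hand": 1},{"offset": [-0.02,0.002,-0.06],"turn": 0,"hand": 1},{"offset": [-0.06,0.005,-0.09],"turn": 0,"hand": 1},{"offset": [-0.12,0.01,-0.1],"turn": 0,"hand": 1},{"offset": [-0.19,0.017,-0.1],"turn": 0,"hand": 1}]}}

```text
clock: 9.0
ee_pos: [0.5195, -0.0343, 0.4191]
tool_rot: [-3.141, 0.0, -1.588]
ft_force: [0.2, -0.2, -1.9]
width: 0.201
```

Request:
{"name": "send_rows", "arguments": {"commands": [{"offset": [-0.07,0.007,0],"turn": 0,"hand": 1},{"offset": [-0.14,0.014,0],"turn": 0,"hand": 1},{"offset": [-0.21,0.02,0],"turn": 0,"hand": 1},{"offset": [-0.28,0.026,0],"turn": 0,"hand": 1},{"offset": [-0.35,0.033,0],"turn": 0,"hand": 1}]}}

```text
clock: 9.62
ee_pos: [0.5129, 0.0339, 0.418]
tool_rot: [3.14, 0.042, -1.516]
ft_force: [-0.3, -0.3, -1.6]
width: 0.2
```

Request:
{"name": "send_rows", "arguments": {"commands": [{"offset": [-0.07,0.007,0],"turn": 0,"hand": 1},{"offset": [-0.14,0.014,0],"turn": 0,"hand": 1},{"offset": [-0.21,0.02,0],"turn": 0,"hand": 1},{"offset": [-0.28,0.026,0],"turn": 0,"hand": 1},{"offset": [-0.34,0.031,0],"turn": 0,"hand": 1}]}}

```text
clock: 10.25
ee_pos: [0.5058, 0.0783, 0.4227]
tool_rot: [3.139, 0.085, -1.44]
ft_force: [-0.8, -0.2, -1.9]
width: 0.198
```

Request:
{"name": "send_rows", "arguments": {"commands": [{"offset": [-0.06,0.005,0],"turn": 0,"hand": 1},{"offset": [-0.11,0.01,0],"turn": 0,"hand": 1},{"offset": [-0.15,0.014,0],"turn": 0,"hand": 1},{"offset": [-0.18,0.016,0],"turn": 0,"hand": 1},{"offset": [-0.2,0.018,0],"turn": 0,"hand": 1}]}}

```text
clock: 10.88
ee_pos: [0.4977, 0.1115, 0.429]
tool_rot: [3.138, 0.119, -1.383]
ft_force: [-0.4, -0.2, -1.9]
width: 0.198
```

```bash
python3 go.py .488 .386 .105 -88
```

```text
clock 10.88 grasp [0.4977 0.1115 0.274 ] rot [179.77   6.82 -79.24] F [-0.4 -0.2 -1.9] w 0.198
offset [-0.6787, -0.1042, 0.4225] turn 0.0487
```

The tool is tilting, so a joint limit has probably been met. I'll check the joints and the knob before moving again.

```bash
python3 -c "
from h import *
s=r.state();print(np.round(s['joint_positions'],3),np.round(s['dq'],3),s['ee_pos'],s['tool_rot'])
S=snap('scene');crop(S,300,110,400,210,6,'tilt.png')"
```

```text
[0.187 0.233 0.05  1.392 0.119 3.141] [ 0.043  0.001  0.013  0.013  0.024 -0.001] [0.49773495 0.11150068 0.42900565] [ 3.13762109  0.11897257 -1.3829903 ]
```

View pics/tilt.png

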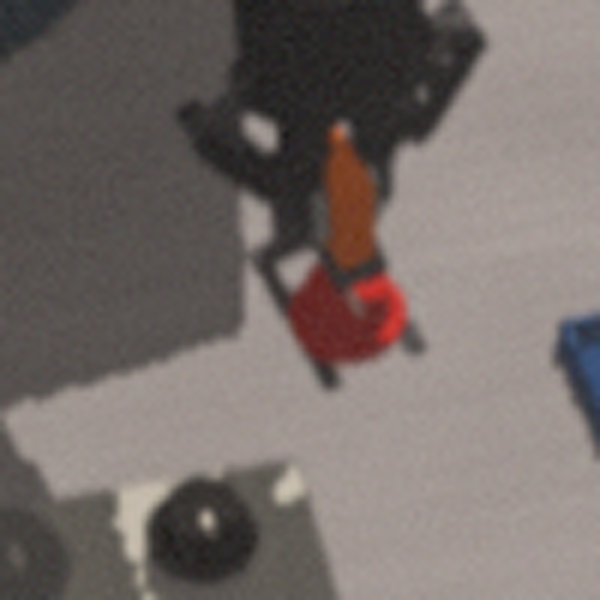

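Joint 6 is at its 3.14 limit, because the yaw has to follow the base rotation. The knob is still on the fork, tilted about 7°. A small turn will tell me how the commanded pose behaves.

Request:
{"name": "send_rows", "arguments": {"commands": [{"offset": [0,0,0],"turn": -0.005,"hand": 1}]}}

```text
clock: 11.05
ee_pos: [0.4978, 0.1112, 0.4289]
tool_rot: [3.14, 0.119, -1.367]
ft_force: [-0.8, -0.1, -2.0]
width: 0.197
```

Request:
{"name": "send_rows", "arguments": {"commands": [{"offset": [0,0,0],"turn": -0.01,"hand": 1}]}}

```text
clock: 11.18
ee_pos: [0.4978, 0.111, 0.4289]
tool_rot: [-3.14, 0.119, -1.334]
ft_force: [0.7, -0.7, -1.7]
width: 0.199
```

The commanded pose is the clipped one, so the 7° lean stays. I can still use it: if I turn the puller so its fork points along the lean (+y), the tilt becomes pure pitch about the jaw axis. The puller can then rotate flat in the pads when its rear touches the tray floor. With the fork uphill, the knob cannot slide off forwards.

```bash
cat > go2.py <<'E'
import sys,numpy as np
from scipy.spatial.transform import Rotation as Ro
from station import r
s=r.state();p=np.array(s['ee_pos']);R=Ro.from_euler('xyz',s['tool_rot']).as_matrix()
g=p+.155*R[:,2]
print('clock',round(s['clock'],2),'grasp',g.round(4),'toolz',R[:,2].round(3),'fork',(-R[:,1]).round(3),'roll side z',round(R[2,0],3),'F',np.round(s['ft_force'],1),'w',round(s['width'],3),'q',np.round(s['joint_positions'],2))
# turn so that tool x is level and the fork uphill
a=R[2,0];b=R[2,1];c=[np.arctan2(-a,b),np.arctan2(a,-b)]
phi=[f for f in c if -(-np.sin(f)*a+np.cos(f)*b)>0][0]
print('turn',round(phi/np.pi,4))
if len(sys.argv)>1: print('offset',(R.T@(np.array(list(map(float,sys.argv[1:4])))-g)/.4).round(4).tolist())
E
python3 go2.py .478 .40 .25
```

```text
clock 11.18 grasp [0.4938 0.1289 0.275 ] toolz [-0.026  0.116 -0.993] fork [0.972 0.234 0.002] roll side z -0.118 F [ 0.7 -0.7 -1.7] w 0.199 q [0.19 0.23 0.05 1.39 0.12 3.09]
turn -0.4952
offset [-0.6559, -0.1201, 0.1414]
```

Request:
{"name": "send_rows", "arguments": {"commands": [{"offset": [0,0,0],"turn": -0.03,"hand": 1},{"offset": [0,0,0],"turn": -0.08,"hand": 1},{"offset": [0,0,0],"turn": -0.13,"hand": 1},{"offset": [0,0,0],"turn": -0.18,"hand": 1},{"offset": [0,0,0],"turn": -0.23,"hand": 1}]}}

```text
clock: 11.8
ee_pos: [0.4978, 0.111, 0.4289]
tool_rot: [-3.061, 0.087, -0.604]
ft_force: [0.3, -1.4, -2.0]
width: 0.199
```

Request:
{"name": "send_rows", "arguments": {"commands": [{"offset": [0,0,0],"turn": -0.05,"hand": 1},{"offset": [0,0,0],"turn": -0.1,"hand": 1},{"offset": [0,0,0],"turn": -0.15,"hand": 1},{"offset": [0,0,0],"turn": -0.2,"hand": 1},{"offset": [0,0,0],"turn": -0.24,"hand": 1}]}}

```text
clock: 12.42
ee_pos: [0.4978, 0.111, 0.4289]
tool_rot: [-3.023, 0.009, 0.147]
ft_force: [0.2, 0.1, -1.6]
width: 0.198
```

```bash
python3 go2.py .478 .40 .25
```

```text
clock 12.43 grasp [0.4937 0.129  0.275 ] toolz [-0.026  0.116 -0.993] fork [-0.144  0.982  0.118] roll side z -0.009 F [ 0.2  0.1 -1.6] w 0.198 q [0.19 0.23 0.05 1.39 0.12 1.61]
turn -0.024
offset [0.0606, -0.664, 0.1414]
```

Request:
{"name": "send_rows", "arguments": {"commands": [{"offset": [0.002,-0.02,0.004],"turn": -0.024,"hand": 1},{"offset": [0.006,-0.06,0.013],"turn": -0.024,"hand": 1},{"offset": [0.011,-0.12,0.025],"turn": -0.024,"hand": 1},{"offset": [0.017,-0.19,0.04],"turn": -0.024,"hand": 1},{"offset": [0.024,-0.26,0.055],"turn": -0.024,"hand": 1}]}}

```text
clock: 13.05
ee_pos: [0.492, 0.2189, 0.4191]
tool_rot: [-3.023, 0.001, 0.214]
ft_force: [0.4, 0.4, -2.2]
width: 0.199
```

```bash
python3 go2.py .478 .40 .25
```

```text
clock 13.05 grasp [0.488  0.2368 0.2652] toolz [-0.026  0.116 -0.993] fork [-0.211  0.97   0.119] roll side z -0.001 F [ 0.4  0.4 -2.2] w 0.199 q [0.39 0.28 0.09 1.36 0.12 1.75]
turn -0.0023
offset [0.0624, -0.3966, 0.0856]
```

Request:
{"name": "send_rows", "arguments": {"commands": [{"offset": [0.011,-0.07,0.015],"turn": 0,"hand": 1},{"offset": [0.022,-0.14,0.03],"turn": 0,"hand": 1},{"offset": [0.033,-0.21,0.045],"turn": 0,"hand": 1},{"offset": [0.043,-0.27,0.058],"turn": 0,"hand": 1},{"offset": [0.05,-0.32,0.069],"turn": 0,"hand": 1}]}}

```text
clock: 13.68
ee_pos: [0.4835, 0.3505, 0.4067]
tool_rot: [-3.023, 0.001, 0.215]
ft_force: [-0.7, -1.2, -2.0]
width: 0.2
```

Request:
{"name": "send_rows", "arguments": {"commands": [{"offset": [0.007,-0.04,0.008],"turn": 0,"hand": 1},{"offset": [0.012,-0.065,0.014],"turn": 0,"hand": 1},{"offset": [0.0124,-0.076,0.0166],"turn": 0,"hand": 1},{"offset": [0.0124,-0.076,0.0166],"turn": 0,"hand": 1}]}}

```text
clock: 14.18
ee_pos: [0.4822, 0.3802, 0.4041]
tool_rot: [-3.023, 0.001, 0.216]
ft_force: [0.2, -1.7, -2.1]
width: 0.197
```

```bash
python3 go2.py .478 .40 .125; python3 -c "
from h import *
S=snap('scene');crop(S,380,90,480,220,5,'tray.png')"
```

```text
clock 14.18 grasp [0.4782 0.3981 0.2502] toolz [-0.026  0.116 -0.993] fork [-0.212  0.97   0.118] roll side z -0.001 F [ 0.2 -1.7 -2.1] w 0.197 q [0.64 0.43 0.26 1.35 0.11 2.  ]
turn -0.0016
offset [0.0008, 0.0324, 0.3113]
```

View pics/tray.png

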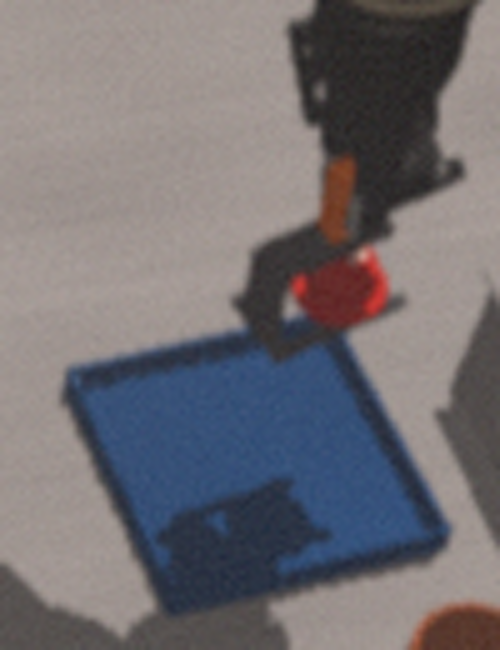

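The knob sits mid-fork in front of the column, with the puller over the tray. I'll lower it.

Request:
{"name": "send_rows", "arguments": {"commands": [{"offset": [0,0.005,0.05],"turn": 0,"hand": 1},{"offset": [0,0.012,0.12],"turn": 0,"hand": 1},{"offset": [0,0.02,0.2],"turn": 0,"hand": 1},{"offset": [0,0.028,0.27],"turn": 0,"hand": 1},{"offset": [0,0.0324,0.311],"turn": 0,"hand": 1}]}}

```text
clock: 14.85
ee_pos: [0.4815, 0.3813, 0.2777]
tool_rot: [-3.023, 0.002, 0.215]
ft_force: [-0.1, 0.8, -1.5]
width: 0.197
```

Request:
{"name": "send_rows", "arguments": {"commands": [{"offset": [0,0.002,0.016],"turn": 0,"hand": 1},{"offset": [0,0.004,0.032],"turn": 0,"hand": 1},{"offset": [0,0.004,0.034],"turn": 0,"hand": 1}], "grip_force": 20}}

```text
clock: 15.22
ee_pos: [0.4817, 0.382, 0.2655]
tool_rot: [-3.023, 0.0, 0.216]
ft_force: [-0.3, -0.5, -1.7]
width: 0.199
```

```bash
python3 go2.py .478 .40 .098
```

```text
clock 15.22 grasp [0.4777 0.4    0.1116] toolz [-0.026  0.116 -0.993] fork [-0.212  0.97   0.119] roll side z -0.0 F [-0.3 -0.5 -1.7] w 0.199 q [ 0.65  0.48 -0.02  1.03  0.11  2.  ]
turn -0.001
offset [0.0006, 0.0041, 0.0338]
```

Request:
{"name": "send_rows", "arguments": {"commands": [{"offset": [0,0.001,0.008],"turn": 0,"hand": 1},{"offset": [0,0.002,0.015],"turn": 0,"hand": 1},{"offset": [0,0.0025,0.02],"turn": 0,"hand": 1}]}}

```text
clock: 15.6
ee_pos: [0.4816, 0.3822, 0.2573]
tool_rot: [-3.022, 0.001, 0.216]
ft_force: [-3.2, 3.3, 14.0]
width: 0.194
```

Request:
{"name": "send_rows", "arguments": {"commands": [{"offset": [0,0.0005,0.004],"turn": 0,"hand": 1},{"offset": [0,0.001,0.008],"turn": 0,"hand": 1}]}}

```text
clock: 15.85
ee_pos: [0.4817, 0.383, 0.2565]
tool_rot: [-3.019, -0.002, 0.216]
ft_force: [-12.0, 6.1, 34.1]
width: 0.199
```

Request:
{"name": "send_rows", "arguments": {"commands": [{"offset": [0,0.0005,0.004],"turn": 0,"hand": 1},{"offset": [0,0.0005,0.005],"turn": 0,"hand": 1}]}}

```text
clock: 16.1
ee_pos: [0.4816, 0.384, 0.2557]
tool_rot: [-3.016, -0.003, 0.217]
ft_force: [-15.3, 8.3, 39.7]
width: 0.194
```

Request:
{"name": "send_rows", "arguments": {"commands": [{"offset": [0,0,-0.005],"turn": 0,"hand": 1},{"offset": [0,0,-0.008],"turn": 0,"hand": 1},{"offset": [0,0,-0.008],"turn": 0,"hand": 1}]}}

```text
clock: 16.48
ee_pos: [0.4819, 0.3822, 0.256]
tool_rot: [-3.021, -0.001, 0.216]
ft_force: [-1.6, 4.2, 9.8]
width: 0.198
```

```bash
python3 go2.py .478 .40 .098; python3 -c "
from h import *
S=snap('scene');crop(S,380,110,480,220,5,'set.png')"
```

```text
clock 16.48 grasp [0.4781 0.4004 0.1021] toolz [-0.025  0.117 -0.993] fork [-0.213  0.97   0.12 ] roll side z 0.001 F [-1.6  4.2  9.8] w 0.198 q [ 0.65  0.48 -0.03  1.    0.11  2.  ]
turn 0.0021
offset [-0.0004, 0.0022, 0.0101]
```

View pics/set.png

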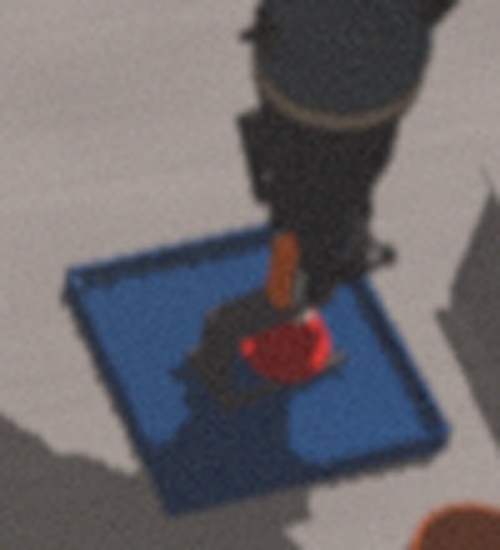

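The puller's rear is on the tray floor with about 10 N on it, and the knob is on the fork. I'll open gently so it settles flat.

Request:
{"name": "send_rows", "arguments": {"commands": [{"offset": [0,0,0],"turn": 0,"hand": 0.6},{"offset": [0,0,0],"turn": 0,"hand": 0.58},{"offset": [0,0,0],"turn": 0,"hand": 0.56},{"offset": [0,0,0],"turn": 0,"hand": 0.54},{"offset": [0,0,0],"turn": 0,"hand": 0.52}]}}

```text
clock: 17.15
ee_pos: [0.4817, 0.3816, 0.255]
tool_rot: [-3.023, 0.001, 0.216]
ft_force: [0.7, -0.3, -0.0]
width: 0.24
```

Request:
{"name": "send_rows", "arguments": {"commands": [{"offset": [0,0,0],"turn": 0,"hand": 0.5},{"offset": [0,0,0],"turn": 0,"hand": 0.47},{"offset": [0,0,0],"turn": 0,"hand": 0.44},{"offset": [0,0,0],"turn": 0,"hand": 0.4},{"offset": [0,0,0],"turn": 0,"hand": 0.35}]}}

```text
clock: 17.77
ee_pos: [0.4817, 0.3817, 0.2552]
tool_rot: [-3.023, 0.001, 0.216]
ft_force: [-1.1, 0.7, 0.2]
width: 0.322
```

```bash
python3 - <<'E'
from h import *
S=snap('scene')
for lo,hi,n in((6,22,'or'),(-12,5,'red')):
    m=hsvmask(S,lo,hi,(390,110,470,215),110,50);y,x=np.nonzero(m);print(n,len(x),x.mean(),y.mean(),np.ptp(x),np.ptp(y),x.min(),x.max(),y.min(),y.max())
E
```

```text
or 57 443.0701754385965 173.9298245614035 34 57 435 469 157 214
red 172 437.29651162790697 180.2325581395349 17 22 428 445 164 186
```

Request:
{"name": "send_rows", "arguments": {"commands": [{"offset": [0,0,0],"turn": 0,"hand": 0.1},{"offset": [0,0,0],"turn": 0,"hand": -0.3},{"offset": [0,0,0],"turn": 0,"hand": -0.7},{"offset": [0,0,0],"turn": 0,"hand": -0.7},{"offset": [0,0,-0.03],"turn": 0,"hand": -0.7}]}}

```text
clock: 18.45
ee_pos: [0.4817, 0.3801, 0.2669]
tool_rot: [-3.023, 0.002, 0.216]
ft_force: [0.2, 0.0, 0.5]
width: 0.852
```

Request:
{"name": "send_rows", "arguments": {"commands": [{"offset": [0,0,-0.06],"turn": 0,"hand": -0.7},{"offset": [0,0,-0.15],"turn": 0,"hand": -0.7},{"offset": [0,0,-0.27],"turn": 0,"hand": -0.7},{"offset": [0,0.1,-0.37],"turn": 0,"hand": -0.7},{"offset": [0,0.25,-0.4],"turn": 0,"hand": -0.7}]}}

```text
clock: 19.08
ee_pos: [0.5077, 0.2645, 0.4176]
tool_rot: [-3.022, -0.004, 0.218]
ft_force: [1.8, -0.8, -0.8]
width: 0.849
```

Request:
{"name": "send_rows", "arguments": {"commands": [{"offset": [0,0.12,0],"turn": 0,"hand": -0.7},{"offset": [0,0.24,0],"turn": 0,"hand": -0.7},{"offset": [0,0.36,0],"turn": 0,"hand": -0.7},{"offset": [0,0.48,0],"turn": 0,"hand": -0.7},{"offset": [0,0.5,0],"turn": 0,"hand": -0.7}]}}

```text
clock: 19.7
ee_pos: [0.5502, 0.0683, 0.3909]
tool_rot: [-3.023, 0.0, 0.213]
ft_force: [-0.2, 0.1, 0.2]
width: 0.848
```

```bash
python3 - <<'E'
from h import *
from scipy.optimize import minimize
s=r.state();print(s['clock'],s['ee_pos'],s['ft_force'],s['width'])
S=snap('scene');T=snap('top')
cv2.imwrite('pics/final.png',S['frame'])
W=[(S,(385,130,475,215)),(T,(135,180,212,262))]
MO=[(d,hsvmask(d,6,22,w,100,40)) for d,w in W];MR=[(d,hsvmask(d,-12,6,w,100,40)) for d,w in W]
for M,n in((MO,'or'),(MR,'red')):
    ps=[]
    for d,m in M:
        k,l,st,c=cv2.connectedComponentsWithStats(m);i=1+np.argmax(st[1:,4]);ps.append(c[i]);print(n,st[i].tolist(),c[i].round(1))
    print(tri([S,T],ps).round(4))
print('black',[np.round(onz(T,[(b['extent'][0]+b['extent'][2])/2,(b['extent'][1]+b['extent'][3])/2],.097),3).tolist() for b in r.boxes_of('black_knob_center','top')])
print('puller top',[(np.round(b['extent']).tolist(),round(b['confidence'],2)) for c in('scene','top') for b in r.boxes_of('puller_grip',c)])
# predicted upright puller + knob (heading 102 deg)
for th in (np.radians(102),):
  for d in(S,T):
    for n,b in(('handle',(-.018,.018,-.009,.009,-.026,.026)),('all',(-.055,.03,-.025,.025,-.092,.026))):
      P=proj(d,box(.475,.41,th,.096,*b));print(n,P.min(0).round(1),P.max(0).round(1))
E
```

```text
19.7 [0.55017832 0.06832056 0.39092104] [-0.21507701  0.08788071  0.22782037] 0.8482640160962519
or [435, 154, 16, 18, 180] [442.3 162.2]
or [145, 215, 21, 11, 164] [155.2 219.8]
[0.4752 0.4086 0.0976]
red [428, 174, 18, 13, 174] [437.1 180.3]
red [158, 222, 18, 10, 111] [166.8 226.6]
[ 0.463   0.4186 -0.012 ]
black []
puller top [([421.0, 153.0, 450.0, 190.0], 0.93), ([203.0, 203.0, 233.0, 244.0], 0.88), ([144.0, 213.0, 186.0, 231.0], 0.88), ([393.0, 189.0, 421.0, 215.0], 0.65)]
handle [433.8 152.7] [451.4 172. ]
all [416.5 147.6] [457.9 192.9]
handle [143.3 214.3] [165.5 225.3]
all [137.5 204.9] [187.4 232.8]
```

```bash
python3 - <<'E'
from h import *
S=snap('scene');T=snap('top');a=np.linspace(0,2*np.pi,40)
cyl=lambda x,y,rr,z0,z1:np.array([[x+rr*np.cos(t),y+rr*np.sin(t),z] for t in a for z in(z0,z1)])
for s in(-.018,-.01,0,.01,.02):
    x,y=.475-.208*s,.409+.978*s
    for d,n in((S,'S'),(T,'T')):
        k=hull(d,cyl(x,y,.027,.009,.013))|hull(d,cyl(x,y,.02,.009,.033))
        for b in((-.018,.018,-.009,.009,-.026,.026),(-.055,.018,-.012,.012,-.037,-.027),(-.055,-.045,-.012,.012,-.092,-.027)): k&=1-hull(d,box(.475,.409,np.radians(102),.096,*b))
        w=(385,130,475,215) if n=='S' else (135,180,212,262)
        m=hsvmask(d,-12,6,w,100,40);yy,xx=np.nonzero(k);print(s,n,'pred',xx.min(),xx.max(),yy.min(),yy.max(),len(xx),'IoU',round((k&m).sum()/(k|m).sum(),2))
E
```

```text
-0.018 S pred 427 440 176 189 151 IoU 0.47
-0.018 T pred 164 182 211 230 120 IoU 0.28
-0.01 S pred 427 442 175 188 165 IoU 0.6
-0.01 T pred 161 179 211 230 130 IoU 0.45
0 S pred 428 445 174 187 179 IoU 0.81
0 T pred 158 176 212 231 135 IoU 0.66
0.01 S pred 430 448 173 186 183 IoU 0.64
0.01 T pred 154 173 213 232 127 IoU 0.52
0.02 S pred 433 451 170 185 188 IoU 0.43
0.02 T pred 150 169 214 233 130 IoU 0.31
```

The knob matches a model of it sitting flat on the fork, directly under the handle. The handle triangulates at the height of an upright puller on the tray floor. I'm handing in.

```bash
python3 -c "
from station import r
print(r.sign_off())"
```

```text
the job is handed in; nothing more can be done
None
```

The red knob was pulled off its stem with the puller's fork. The puller now stands upright in the blue tray with the knob on it, and the gripper has let go and moved clear. The job was handed in at about 20 s of the 64 s allowed.

**Last checks:**
- **Puller:** the handle triangulates at (0.475, 0.409, 0.098). The model height for an upright puller on the tray floor is 0.096.
- **Knob:** the red outline best matches a knob lying flat on the fork, directly under the handle. The overlap is 0.81 in the scene camera and 0.66 in the top camera, where the red area was smaller than predicted.
- **Robot:** no contact force after release.

**What went wrong or stayed unchecked:**
- **Tilt during the carry:** joint 6 reached its 3.14 limit, which tilted the tool by about 7°. I turned the puller so its fork pointed uphill, rested its rear on the tray floor and opened slowly so it settled flat.
- **Placing force:** the wrist force briefly reached about 42 N in total (39.7 N vertical) while the puller was pressed on the tray floor. That load went through the held puller, not the arm or the gripper's body.
- **Black knob:** the final detection found nothing, and I did not re-check its position. The last picture that showed it was taken mid-carry, with it in place.
- **Final picture:** I had used all 12 views, so the last check is from measurements only.

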